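# Spin-check a rotor and stop it on its mark

## Robot

A 7-joint arm with a two-finger parallel gripper is mounted at the origin on a cart in front of the work surface, level with it; the furniture and walls round the work are solid. World frame = base frame: x ahead of the robot, y to its left, z up, the work surface at z = 0. Lengths are in mm, angles in rad, forces in N, time in s.
With the tool pointing down it reaches from about 400 to 875 mm from the base axis. Payload 4.4 kg.
Tool frame: the origin (TCP) lies at the very end of the fingers, on their centre line; the grasp point (between the pads) lies 19 mm behind it; z points along the fingers, y is the line along which they close (so a half turn about z gives the same grasp; the last joint's range is limited). The gripper opens to 85 mm and grips with 20 to 120 N. Pads are 22 mm wide; open, the fingers measure 114 mm over their backs; the gripper's body (76 mm by 85 mm) begins 54 mm behind the grasp point. The pads swing forward as they close: fully open they stand 13 mm farther back than shut.
Start: joints at [1.12, 0.628, 0.038, 1.517, -0.027, 0.996, -0.02], TCP at [244.021, -602.471, 231.313] pointing down, gripper open.
Joint ranges: [-3.06, 3.06], [-0.37, 2.12], [-1.25, 1.32], [0.18, 2.47], [-1.1, 4.24], [0.23, 1.98], [-2.94, 2.94]. Speed limits (rad/s): [2.57, 2.57, 3.14, 3.14, 3.14, 3.14, 3.14].

## Interface

Orientations are given as a rotation vector (axis times angle).
In Python, from plant import * gives the robot as it stands.
- The arm moves only by the tool arm_command, never from a script. Its arguments are lists of equal length, an entry for each row: "grip": the gripper command: -1 is shut, 1 is fully open, values between are in proportion; "delta_pos": the shift along the world's x, y, z as a fraction of full scale, a list of three; "spin": the turn about the world's z as a fraction of full scale. In form: {"grip": [grip, ...], "delta_pos": [[dx, dy, dz], ...], "spin": [spin, ...]}. A call has exactly 10 rows; each row shifts and turns the commanded pose from where the row before left it; what a row does not reach is not made up. Full scale, the value 1, is 0.04 m for a shift and 4 degrees for a turn. A row lasts 1/12 s, in which the tool goes at most 41.7 mm and 7.16 degrees, less where a joint would pass 70% of its speed; a pose out of reach is approached as far as the arm can. A call with a number of a shift or a turn outside -1 to 1 is refused whole. A call with a gripper value outside its range is refused whole. The fingers move at their own pace and stop on an object; "newtons" is the grip in N (left out, the last holds). Time passes only in rows, so rows that do not move let the fingers close, or fill a call up. It gives the time, the measured TCP pose, the force, the opening and the grip force at its end, in the units of the state.
- sense(): the state, without advancing time (a new reading comes with each control period).
- capture(name): name is "side" or "top" or "wrist"; returns (picture, depth): 384x512x3 uint8, red, green, blue; 384x512 float32, mm along the optical axis (not along the pixel's ray), 0 where there is no reading.
- camera_info(name): a dict with "mtx" (3x3 intrinsics, pixels), "rvec" (rotation vector, rad) and "tvec" (3), from world to camera coordinates, as OpenCV has them. Camera axes: x right, y down, z forward; pixel columns grow to the right and rows downward; lengths in mm; the calibration is good to about 2 mm. A picture is of the moment at which its call begins: read the wrist's pose just before it. camera_info takes no time and is no camera call; for the wrist camera it gives the pose at the moment of the call.
- sign_off(): hands the job in; it is judged then, once.
The state is a dict: "time_s": time; "joints": joint angles; "joint_velocities": joint speeds; "tau": joint torques, N m; "tcp_pos": TCP position; "ee_rot": TCP orientation; "force": force on the tool from outside, world axes, zero at the start; "torque": the same for the moment, N m; "finger_gap": opening from 0.0 (shut) to 1.0 (fully open); "gripper_force": force on a finger pad.
Only numpy, scipy, OpenCV 4.12 (cv2) and the standard library are available. Lean on these libraries where they do the work, as an engineer would, in place of code of your own. Each camera call takes 0.05 s, during which the arm holds its last target. There are 200 camera calls.

## Task

Check that the rotor on the spindle stand runs freely: flick it with a fingertip so that it spins on its own, untouched, for at least three seconds and never slower than a quarter turn a second in that time, either way round. Then brake it with a fingertip and finish with the fingertip pressing down on the raised round mark on its top face, the rotor still and its rim lug standing at the pointer; the program ends while holding it so. Pick nothing up and leave the loose tools and parts lying where they are.

Things in the scene. Friction and masses are not known exactly. Their poses are not given: they have to be found in the camera images.
- rotor (a joint): turning angle of the rotor on the stand's upright axle, rad, free to turn without end both ways: 0 (and every 2 pi) when the lug stands exactly at the pointer, growing counter-clockwise seen from above. Nearly frictionless: once flicked the rotor loses only about 5 to 9 % of its speed a second and will not stop by itself in time
- lug_tip (a point): middle of the outer end of the rotor's one light metal lug, 86 mm from the axle, 70 mm above the bench. The lug sticks out 16 mm from the rim, is 14 mm wide along the rim and 16 mm high (62 to 78 mm above the bench); a fingertip outside the rim can push it sideways
- boss_top (a point): centre of the top of the mark: a light metal boss 24 mm across, raised 3.5 mm above the rotor's top face (top 85.5 mm above the bench), 50 mm from the axle on the same radius as the lug
- stand: the fixed spindle stand that carries the rotor, screwed to the bench: grey foot 120 mm across, column, and a dark steel pointer; origin on the axle at bench level, x horizontal from the axle to the pointer, z up
- stand_axis (a point): point on the axle at the height of the rotor's top face, 82 mm above the bench. Rotor: plain steel-grey disc 140 mm across, about 0.9 kg, rim from 58 to 82 mm above the bench, flat top face with five dark bores 20 mm across drawn in it (flush), central hub 44 mm across and 5 mm high, on it a nut 22 mm across, up to 94 mm above the bench
- pointer_tip (a point): tip of the fixed pointer, 92.5 mm from the axle, 70 mm above the bench (6.5 mm outside the lug's end when the lug stands at it); behind it a post 16 mm wide, from 123 to 129 mm out, rises to 72 mm above the bench
- ball_bearing: loose ball bearing ring, 84 mm across, 16 mm high, a bystander; origin at the centre of its underside
- outer_race: loose plain bearing race ring, 61 mm across, 22 mm high, a bystander; origin at the centre of its underside
- spanner_13: loose flat steel spanner 175 mm long, 8 mm high, a bystander; origin under its middle
- screwdriver: loose screwdriver 207 mm long, 28 mm high, a bystander; origin under its middle
- fork_rail: loose round steel rod 128 mm long, 11 mm high, a bystander; origin under its middle
- flange_bolt: loose flange bolt 42 mm long, 15 mm high, a bystander; origin under its middle
- masking_tape: loose roll of tape, 80 mm across, 24 mm high, a bystander; origin at the centre of its underside

How it is judged:
By the outcome, as a careful person would: the job done as asked, in the order asked, and still so for the second after the job is handed in, while the arm keeps its last pose, push and grip.
It also fails if it takes over 70 s, if anything falls off the work surface, if the arm or the gripper's body presses on something with over 40 N, if the wrist force passes 120 N, or if a joint passes its speed limit or range.

## Working session

There is one attempt and no reset: what is moved stays moved. The work goes in short steps, Python scripts to look and compute and a tool call to move; the robot and the scene stay as the last step left them, time stands still between calls to the robot, and variables do not carry over. Pictures are saved under pics/ and viewed, at most 10 in all, crops included, and the job is handed in when it is done.

Besides the shell and the picture viewer there is one more tool, called after "Call:" as a command line: name --pt "numbers of a row" for each row, then --argument value for the rest. arm_command: Moves the arm, as the interface text tells. Its arguments: {"type":"object","properties":{"grip":{"type":"array","items":{"type":"number"}},"delta_pos":{"type":"array","items":{"type":"array","items":{"type":"number"}}},"spin":{"type":"array","items":{"type":"number"}},"newtons":{"type":"number"}},"required":["grip","delta_pos","spin"]}

```bash
mkdir -p pics
python3 - <<'E'
from plant import *
import cv2,numpy as np
s=sense();print(s)
for n in("top","side"):
    p,d=capture(n);cv2.imwrite(f"pics/{n}0.png",p[:,:,::-1]);np.savez(f"pics/{n}0.npz",p=p,d=d)
    c=camera_info(n);R=cv2.Rodrigues(np.array(c["rvec"],float))[0];print(n,c["mtx"],(-R.T@np.array(c["tvec"]).ravel()).round(),R.round(2))
E
```

```text
{'time_s': 0.0, 'joints': array([ 1.12019224,  0.62930487,  0.03841594,  1.51836735, -0.02701813,
        0.9963011 , -0.02000356]), 'joint_velocities': array([-9.13275952e-04, -1.16318099e-03,  2.78919008e-04, -1.30899836e-04,
       -2.48057787e-03, -8.74159941e-05,  3.11593942e-04]), 'tau': array([ 8.16593056e-04, -5.63396144e+01,  1.22643046e+00, -1.93442738e+01,
        1.09215238e-02,  1.04006269e-02, -6.60388693e-06]), 'tcp_pos': array([ 243.80803275, -601.87151721,  230.41555098]), 'ee_rot': array([-3.08182364e+00, -6.00388062e-01,  5.47208628e-04]), 'force': array([-0.0361522 ,  0.89563887, -0.07702943]), 'torque': array([ 0.02510208, -0.04978498, -0.01239388]), 'gripper_force': 0.0, 'finger_gap': 0.9990891296331776}
top [[480.65261512   0.         255.59633048]
 [  0.         480.65261512 190.44133472]
 [  0.           0.           1.        ]] [ 425.   96. 1096.] [[-0.02 -1.    0.01]
 [-0.99  0.02 -0.11]
 [ 0.11 -0.01 -0.99]]
side [[426.24381454   0.         255.92805923]
 [  0.         426.24381454 194.49170619]
 [  0.           0.           1.        ]] [339. 880. 419.] [[-0.97 -0.24 -0.01]
 [-0.08  0.38 -0.92]
 [ 0.23 -0.9  -0.38]]
```

View pics/top0.png

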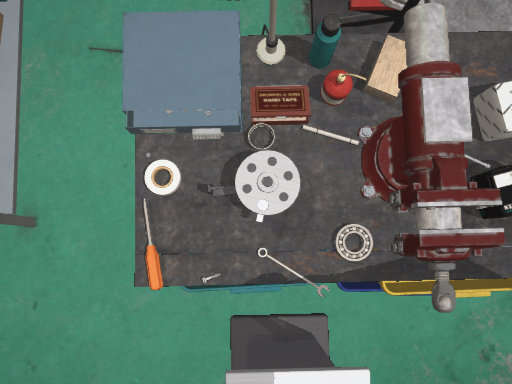

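View pics/side0.png

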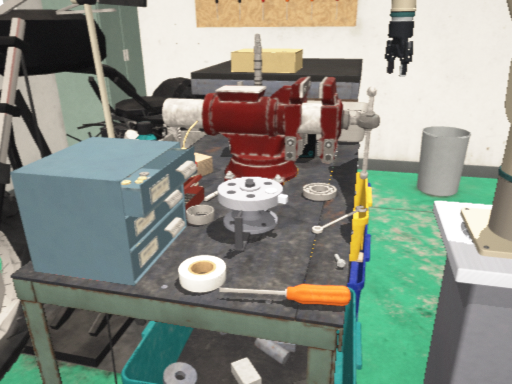

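The top view shows the rotor at about (268,183), its lug at (260,217) towards the robot, and the pointer at (209,188) to the left (+y). The vise is to the right at x>365 px, and the cabinet is at upper left. The side view shows the same, with the screwdriver and tape in front and the gripper beyond the vise at (400,50).

```bash
cat > h.py <<'E'
from plant import *
import cv2,numpy as np
def cam(n):
    c=camera_info(n);R=cv2.Rodrigues(np.array(c["rvec"],float))[0];return np.array(c["mtx"]),R,np.array(c["tvec"],float).ravel()
def cloud(n,d):
    K,R,t=cam(n);v,u=np.indices(d.shape)
    P=np.stack([(u-K[0,2])/K[0,0]*d,(v-K[1,2])/K[1,1]*d,d],-1)
    W=(P-t)@R;W[d<=0]=np.nan;return W
def ray(n,uv,z):
    K,R,t=cam(n);r=R.T@np.linalg.inv(K)@np.array([uv[0],uv[1],1.]);o=-R.T@t
    return o+r*(z-o[2])/r[2]
E
python3 - <<'E'
from h import *
f=np.load("pics/top0.npz");p,d=f["p"],f["d"];W=cloud("top",d)
roi=np.zeros(d.shape,bool);roi[140:235,190:315]=1
z=W[...,2]
m=roi&(z>74)&(z<90)
c,_=cv2.findContours(m.astype(np.uint8),0,1);c=max(c,key=cv2.contourArea)
k=np.hypot(*(c[:,0]-[268,183]).T)<37
e=cv2.fitEllipse(c[k]);print(e,ray("top",e[0],82))
print("nut",np.nanmedian(W[180:185,265:270],axis=(0,1)))
for n,(u,v) in dict(lug=(260,217),boss=(263,206),ptip=(209,188),post=(211,188)).items():
    print(n,W[v-2:v+3,u-2:u+3].reshape(-1,3).round(0)[::6],ray("top",(u,v),70).round())
# height map coarse
g=np.zeros((20,26))
for i in range(20):
    for j in range(26):
        X=150+i*40;Y=400-j*40
        q=(abs(W[...,0]-X)<20)&(abs(W[...,1]-Y)<20)
        g[i,j]=np.nanmax(z[q]) if q.any() else -1
print("cols y",[400-j*40 for j in range(26)])
for i in range(20)[::-1]: print(150+i*40,*g[i].round().astype(int))
b=cv2.resize(p[130:245,180:330],None,fx=5,fy=5,interpolation=cv2.INTER_CUBIC);cv2.imwrite("pics/crop0.png",b[:,:,::-1])
E
```

```text
((266.93939208984375, 182.59210205078125), (64.12208557128906, 64.98950958251953), 15.024248123168945) [556.89330415  57.85671642  82.        ]
nut [556.32668665  58.14996466  94.91708151]
lug [[489.  78.  79.]
 [486.  76.  81.]
 [484.  74.  78.]
 [482.  72.  82.]
 [480.  70.  79.]] [485.  74.  70.]
boss [[511.  72.  87.]
 [509.  70.  87.]
 [507.  68.  88.]
 [505.  66.  86.]
 [502.  64.  87.]] [508.  67.  70.]
ptip [[554. 186.  70.]
 [552. 184.  71.]
 [549. 182.  74.]
 [547. 180.  75.]
 [548. 180.  42.]] [549. 182.  70.]
post [[553. 182.  73.]
 [551. 180.  73.]
 [549. 177.  77.]
 [547. 176.  72.]
 [552. 178.   6.]] [549. 178.  70.]
cols y [400, 360, 320, 280, 240, 200, 160, 120, 80, 40, 0, -40, -80, -120, -160, -200, -240, -280, -320, -360, -400, -440, -480, -520, -560, -600]
910 -1 -1 -1 -1 -1 187 -1 6 13 70 15 7 3 5 6 7 50 202 -1 -1 7 6 6 7 1 -1
870 -1 -1 194 194 194 196 195 195 14 243 17 179 186 142 6 52 208 211 191 -1 8 7 6 6 -1 -1
830 -1 -1 195 195 195 196 195 196 6 9 7 143 180 5 6 54 208 211 191 -1 6 7 7 6 -1 -1
790 -1 -1 196 195 195 195 195 194 44 45 46 44 113 141 52 54 208 21
[... 830 characters left out ...]
221 5 5 6 7 -1 -137 -1
350 -1 5 33 31 5 18 12 5 6 6 10 12 10 9 6 9 254 190 7 6 7 8 8 -1 -1 -1
310 -1 -1 -1 -248 -251 -250 -253 -251 -247 -250 -250 11 9 -255 -254 -253 262 194 -97 -98 -96 -96 -97 -96 -98 -168
270 -786 -790 -796 -791 -791 -790 -1 -1 -1 -1 -793 -786 -788 -790 -791 -789 -788 -265 -259 -260 -97 -99 -101 -1 -1 -1
230 -787 -781 -788 -787 -788 -787 -790 -786 -787 -788 -788 -786 -788 -783 -787 -788 -789 -784 -786 -788 -788 -787 -787 -784 -787 -794
190 -787 -788 -789 -785 -788 -788 -789 -787 -788 -786 -787 -788 -784 -788 -782 -787 -789 -787 -790 -785 -786 -785 -788 -787 -787 -790
150 -787 -782 -786 -790 -785 -784 5 7 7 6 7 7 6 7 6 -788 -787 -787 -787 -787 -787 -787 -789 -785 -782 -785
```

View pics/crop0.png

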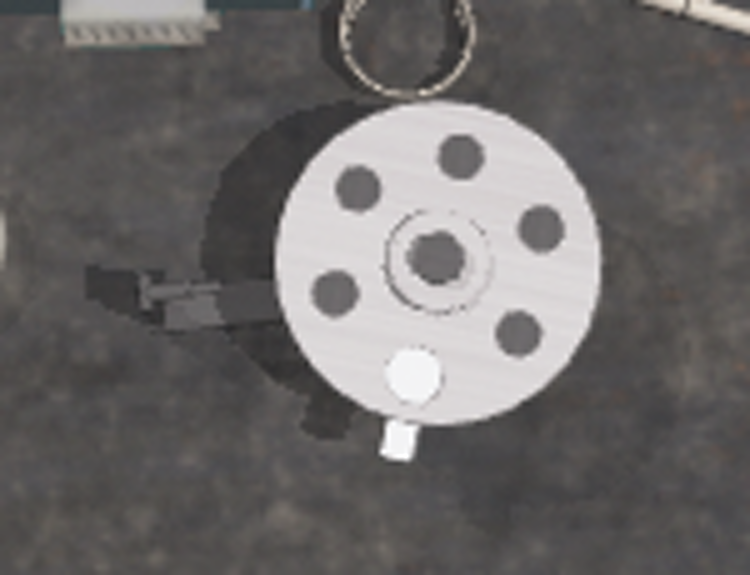

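The crop confirms the layout: boss at about (263,205) and lug at (260,217) full-image pixels, pointer post at about (212,188). I'll start moving over the vise at safe height and refine the pointer direction as I go.

Call:
arm_command --grip '[-1,-1,-1,-1,-1,-1,-1,-1,-1,-1]' --pt "0 0 1" --pt "0 0 1" --pt "0 0 1" --pt "0.5 1 0" --pt "0.5 1 0" --pt "0.5 1 0" --pt "0.5 1 0" --pt "0.5 1 0" --pt "0.5 1 0" --pt "0.5 1 0" --spin '[-0.55,-0.55,-0.55,-0.55,-0.55,-0.55,-0.55,-0.55,-0.55,-0.55]' --newtons 40

```text
time_s: 0.93
tcp_pos: [374.7, -339.5, 351.1]
ee_rot: [-3.141, 0.002, 0.0]
force: [0.2, -0.6, -1.4]
finger_gap: -0.002
gripper_force: 0.0
```

Run:
```python
from h import *
f=np.load("pics/top0.npz");p,d=f["p"],f["d"];W=cloud("top",d)
A=np.array([556.9,57.9])
z=W[...,2];r=np.hypot(W[...,0]-A[0],W[...,1]-A[1]);a=np.degrees(np.arctan2(W[...,1]-A[1],W[...,0]-A[0]))
m=(z>62)&(z<80)&(r>90)&(r<135)&(abs(a-94)<25)
v,u=np.nonzero(m)
for i in np.argsort(r[m]): print(u[i],v[i],W[v[i],u[i]].round(),r[m][i].round(),a[m][i].round(1),p[v[i],u[i]])
g=p.astype(int).min(-1)
m=(g>215)&(abs(r-50)<16)&(abs(a-167)<25)
v,u=np.nonzero(m);c=ray("top",(u.mean(),v.mean()),85.5)[:2]-A;print("boss",m.sum(),u.mean(),v.mean(),np.hypot(*c),np.degrees(np.arctan2(c[1],c[0])))
```

```text
224 187 [551. 150.  71.] 92.0 93.8 [83 79 81]
223 186 [553. 152.  74.] 94.0 92.6 [85 82 83]
223 187 [551. 152.  74.] 94.0 93.9 [108 105 106]
222 186 [553. 154.  74.] 96.0 92.5 [82 79 80]
222 187 [551. 154.  70.] 97.0 93.5 [108 105 106]
222 188 [549. 154.  69.] 97.0 94.7 [77 75 76]
221 186 [552. 156.  77.] 98.0 92.7 [75 74 74]
221 187 [551. 156.  74.] 98.0 93.6 [110 108 108]
221 188 [549. 156.  73.] 99.0 94.8 [89 87 88]
220 186 [553. 158.  73.] 101.0 92.3 [81 79 80]
220 187 [551. 159.  70.] 101.0 93.3 [110 107 108]
220 188 [549. 158.  74.] 101.0 94.8 [92 89 90]
219 187 [551. 161.  72.] 103.0 93.3 [109 107 107]
219 188 [549. 161.  69.] 103.0 94.3 [97 95 95]
218 187 [551. 163.  74.] 105.0 93.4 [99 97 98]
218 186 [553. 163.  71.] 105.0 92.0 [70 67 69]
218 188 [549. 163.  75.] 105.0 94.6 [91 89 89]
217 186 [553. 165.  74.] 107.0 92.1 [98 95 95]
217 187 [551. 165.  73.] 107.0 93.2 [106 104 105]
217 188 [549. 165.  74.] 107.0 94.5 [80 78 79]
217 189 [547. 165.  73.] 107.0 95.5 [87 83 84]
216 186 [553. 167.  76.] 109.0 92.2 [83 80 82]
216 187 [551. 167.  72.] 109.0 93.1 [106 102 104]
216 188
[... 1497 characters left out ...]
[547. 182.  74.] 124.0 94.6 [92 89 90]
209 190 [545. 182.  75.] 125.0 95.7 [108 105 105]
209 191 [543. 182.  73.] 125.0 96.6 [101 100  99]
209 192 [541. 182.  71.] 125.0 97.4 [47 47 47]
208 186 [553. 184.  76.] 126.0 91.7 [104 102 102]
208 185 [556. 184.  70.] 126.0 90.4 [97 94 95]
208 187 [552. 184.  71.] 126.0 92.4 [101  98  99]
208 188 [549. 184.  72.] 126.0 93.5 [91 88 90]
208 189 [547. 184.  74.] 127.0 94.5 [101  99  99]
208 190 [545. 184.  73.] 127.0 95.5 [96 92 92]
208 191 [543. 184.  73.] 127.0 96.4 [89 85 87]
208 192 [542. 185.  63.] 128.0 96.8 [52 51 52]
207 186 [554. 186.  70.] 129.0 91.3 [69 68 70]
boss 154 260.012987012987 204.96753246753246 50.324576796948705 161.52602618835726
```

Call:
arm_command --grip '[-1,-1,-1,-1,-1,-1,-1,-1,-1,-1]' --pt "0.25 1 0" --pt "0.25 1 0" --pt "0.25 1 0" --pt "0.25 1 0" --pt "0.25 1 0" --pt "0.25 1 0" --pt "0.25 1 0" --pt "0.25 1 0" --pt "0.25 1 0" --pt "0.2 1 0" --spin '[0,0,0,0,0,0,0,0,0,0]'

```text
time_s: 1.77
tcp_pos: [472.5, 60.3, 351.2]
ee_rot: [3.141, 0.001, 0.0]
force: [0.2, -0.3, 0.0]
finger_gap: 0.002
gripper_force: 0.0
```

Call:
arm_command --grip '[-1,-1,-1,-1,-1,-1,-1,-1,-1,-1]' --pt "0 0.6 0" --pt "0 0.6 0" --pt "0 0 -1" --pt "0 0 -1" --pt "0 0 -1" --pt "0 0 -1" --pt "0 0 -0.75" --pt "0 0 -0.5" --pt "0 0 0" --pt "0 0 0" --spin '[0,0,0,0,0,0,0,0,0,0]'

```text
time_s: 2.6
tcp_pos: [471.8, 106.3, 140.7]
ee_rot: [3.141, 0.002, -0.004]
force: [-0.0, 0.6, 0.4]
finger_gap: 0.002
gripper_force: 0.0
```

Run:
```python
from h import *
s=sense();print(s["tcp_pos"],s["ee_rot"],s["force"])
for n in("top","wrist"):
    p,d=capture(n);cv2.imwrite(f"pics/{n}1.png",p[:,:,::-1])
t=cv2.imread("pics/top1.png");w=cv2.imread("pics/wrist1.png")
cv2.imwrite("pics/m1.png",np.hstack([cv2.resize(t[130:250,180:330],(400,320)),cv2.resize(w,(400,320))]))
```

```text
[471.76619006 106.25138098 140.68499982] [ 3.14089864e+00  1.50828809e-03 -3.97742665e-03] [-0.03534711  0.64590405  0.44594116]
```

View pics/m1.png

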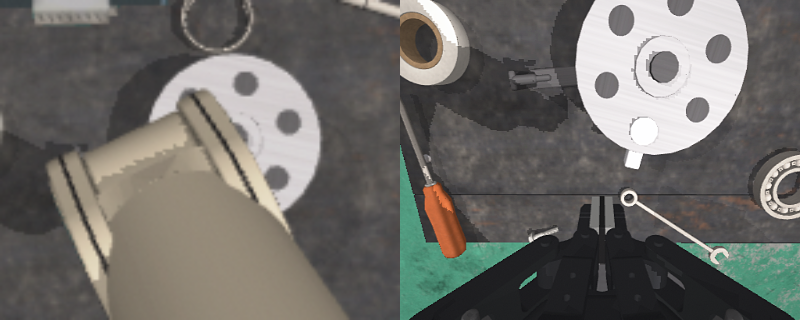

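The wrist view shows the rotor clearly: nut at about (663,67), boss at (643,130), lug at (634,158) and pointer at (515,75) in the montage, with the slim closed fingers below. I'll refine the measurements from it.

```bash
cat >> h.py <<'E'
def blobs(img,lo,hi,amin,amax):
    g=img.astype(int).min(-1);m=((g>=lo)&(g<=hi)).astype(np.uint8)
    n,_,st,c=cv2.connectedComponentsWithStats(m,connectivity=4)
    return [(c[i],st[i]) for i in range(1,n) if amin<st[i][4]<amax]
E
python3 - <<'E'
from h import *
p=cv2.imread("pics/wrist1.png")[:,:,::-1]
K,R,t=cam("wrist");print("cam",(-R.T@t).round())
for lo,hi in((0,130),(238,255)):
    for c,st in blobs(p,lo,hi,60,2500):
        if c[1]<215 and c[0]>140: print(lo,c.round(1),st,ray("wrist",c,85.5 if lo else 82).round(1))
print(p[156,308],p[190,300],p[120,300])
E
```

```text
cam [554. 107. 286.]
0 [358.    7.7] [342   0  34  19 498] [601.2  47.8  82. ]
0 [282.7  24.1] [267   6  32  37 944] [592.5  92.3  82. ]
0 [407.1  58.3] [391  41  33  35 860] [573.5  14.3  82. ]
0 [337.2  80. ] [ 319   62   37   38 1120] [560.8  56.8  82. ]
0 [264.2 101.8] [250  86  30  32 740] [547.5 103.2  82. ]
0 [380.3 131.3] [366 117  30  30 680] [528.5  25.3  82. ]
238 [262.6  38.8] [233  30  60  17 151] [583.9 104.4  85.5]
238 [275.6  53.5] [231  37  73  41 220] [575.9  96.5  85.5]
238 [274.2  79. ] [241  71  59  23 235] [561.3  97.1  85.5]
238 [394.5  82.3] [372  74  47  16 152] [559.3  21.6  85.5]
238 [410.4 101. ] [368  89  69  24 275] [548.1   9.9  85.5]
238 [290.7  98.8] [278  92  27  13  63] [549.4  86.4  85.5]
238 [312.2 157.1] [292 141  38  34 928] [511.7  70.6  85.5]
238 [280.1 149.8] [265 145  29  12  96] [516.7  92.4  85.5]
238 [299.  191.6] [289 180  22  23 346] [487.1  78.4  85.5]
[254 254 255] [254 254 255] [241 239 239]
```

Call:
arm_command --grip '[-1,-1,-1,-1,-1,-1,-1,-1,-1,-1]' --pt "0 0.3 0" --pt "0 0 -0.6" --pt "0 0 -0.6" --pt "0 0 -0.4" --pt "0 0 -0.27" --pt "0 0 0" --pt "0 0 0" --pt "0 0 0" --pt "0 0 0" --pt "0 0 0" --spin '[0,0,0,0,0,0,0,0,0,0]'

```text
time_s: 3.53
tcp_pos: [473.3, 118.6, 67.6]
ee_rot: [-3.141, -0.001, -0.004]
force: [-0.4, -0.4, 0.5]
finger_gap: 0.003
gripper_force: 0.0
```

Lug angle is about 166–167° and the pointer about 94°. The finger is beside the lug, so I flick counter-clockwise towards -y.

Call:
arm_command --grip '[-1,-1,-1,-1,-1,-1,-1,-1,-1,-1]' --pt "0 -0.15 0" --pt "0 -0.25 0" --pt "0 -0.4 0" --pt "0 -0.6 0" --pt "0 -0.75 0" --pt "0 -0.75 0" --pt "0 -0.65 0" --pt "0 -0.5 0" --pt "0 -0.3 0" --pt "0 -0.1 0" --spin '[0,0,0,0,0,0,0,0,0,0]'

```text
time_s: 4.37
tcp_pos: [471.7, -63.7, 66.6]
ee_rot: [3.14, -0.007, -0.001]
force: [0.5, -1.2, 0.3]
finger_gap: -0.002
gripper_force: 0.0
```

```bash
cat > w.py <<'E'
from h import *
A=np.array([559,58.5])
def ang(n,off=None):
    p,d=capture(n)
    return p
import sys
for k in range(4):
    s=sense();p,d=capture("top");cv2.imwrite(f"pics/{sys.argv[1]}_{k}.png",p[:,:,::-1])
    W=cloud("top",d);X=W-np.array([557,58,0]);r=np.hypot(X[...,0],X[...,1])
    m=(r>76)&(r<88)&(X[...,2]>68)&(X[...,2]<90)&(p.astype(int).min(-1)>140)
    a=np.arctan2(X[...,1],X[...,0])[m];print(s["time_s"],m.sum(),np.degrees(np.arctan2(np.sin(a).mean(),np.cos(a).mean())).round(1) if m.any() else None)
s=sense();print(s["tcp_pos"].round(1),s["force"].round(1))
E
python3 w.py s1
```

```text
4.3667 33 -48.3
4.4167 33 -36.9
4.4667 32 -25.5
4.5167 33 -13.9
[472.4 -58.9  66.6] [-0.4  0.  -0.1]
```

The rotor is running at about 228°/s (0.63 turn/s). I'll wait untouched and hover over the rim.

Call:
arm_command --grip '[-1,-1,-1,-1,-1,-1,-1,-1,-1,-1]' --pt "0 0 0.6" --pt "0 0 0.6" --pt "0 0 0.4" --pt "0 0 0" --pt "0 0 0" --pt "0 0 0" --pt "0 0 0" --pt "0 0 0" --pt "0 0 0" --pt "0 0 0" --spin '[0,0,0,0,0,0,0,0,0,0]'

```text
time_s: 5.4
tcp_pos: [472.1, -59.5, 130.0]
ee_rot: [-3.141, -0.001, 0.002]
force: [0.4, -0.0, -0.4]
finger_gap: -0.001
gripper_force: 0.0
```

Call:
arm_command --grip '[-1,-1,-1,-1,-1,-1,-1,-1,-1,-1]' --pt "0.05 0.5 0" --pt "0.05 0.5 0" --pt "0.05 0.5 0" --pt "0.05 0.5 0" --pt "0.05 0.5 0" --pt "0 0.45 0" --pt "0 0 0" --pt "0 0 0" --pt "0 0 0" --pt "0 0 0" --spin '[0,0,0,0,0,0,0,0,0,0]'

```text
time_s: 6.23
tcp_pos: [482.3, 57.0, 130.4]
ee_rot: [3.141, -0.002, -0.001]
force: [0.9, -0.5, -0.3]
finger_gap: 0.001
gripper_force: 0.0
```

Call:
arm_command --grip '[-1,-1,-1,-1,-1,-1,-1,-1,-1,-1]' --pt "0 0 0" --pt "0 0 0" --pt "0 0 0" --pt "0 0 0" --pt "0 0 0" --pt "0 0 0" --pt "0 0 0" --pt "0 0 0" --pt "0 0 0" --pt "0 0 0" --spin '[0,0,0,0,0,0,0,0,0,0]'

```text
time_s: 7.07
tcp_pos: [482.4, 58.4, 130.5]
ee_rot: [3.142, 0.001, -0.0]
force: [0.2, 0.6, -0.4]
finger_gap: 0.004
gripper_force: 0.0
```

Call:
arm_command --grip '[-1,-1,-1,-1,-1,-1,-1,-1,-1,-1]' --pt "0 0 0" --pt "0 0 0" --pt "0 0 0" --pt "0 0 0" --pt "0 0 0" --pt "0 0 0" --pt "0 0 0" --pt "0 0 0" --pt "0 0 0" --pt "0 0 0" --spin '[0,0,0,0,0,0,0,0,0,0]'

```text
time_s: 7.9
tcp_pos: [482.4, 58.4, 130.5]
ee_rot: [3.142, 0.001, -0.0]
force: [-1.2, -0.5, -0.3]
finger_gap: 0.0
gripper_force: 0.0
```

```bash
cat > v.py <<'E'
from h import *
import sys
for k in range(int(sys.argv[2])):
    s=sense();C=cam("wrist");p,d=capture("wrist");cv2.imwrite(f"pics/{sys.argv[1]}_{k}.png",p[:,:,::-1])
    K,R,t=C
    import h; h.cam=lambda n:C
    print(s["time_s"],s["tcp_pos"].round(1),s["force"].round(1))
    for c,st in blobs(p,243,255,120,2500):
        q=ray("wrist",c,85.5)[:2]-[560.5,58.8]
        if np.hypot(*q)<100: print("  white",c.round(),st[4],np.hypot(*q).round(1),np.degrees(np.arctan2(q[1],q[0])).round(1))
E
python3 v.py w2 2
```

```text
7.9 [482.4  58.4 130.5] [-1.2 -0.5 -0.3]
  white [319.  28.] 1501 49.6 -43.5
7.95 [482.5  58.4 130.5] [-0.  -0.1  0.5]
  white [309.  19.] 1463 49.1 -35.0
  white [339. 138.] 178 56.4 -116.9
```

Call:
arm_command --grip '[-1,-1,-1,-1,-1,-1,-1,-1,-1,-1]' --pt "0 0 -0.5" --pt "0 0 -0.4" --pt "0 0 -0.15" --pt "0 0 -0.06" --pt "0 0 -0.05" --pt "0 0 -0.05" --pt "0 0 -0.03" --pt "0 0 -0.02" --pt "0 0 0" --pt "0 0 0" --spin '[0,0,0,0,0,0,0,0,0,0]'

```text
time_s: 8.83
tcp_pos: [483.0, 58.6, 81.7]
ee_rot: [-3.141, -0.001, -0.003]
force: [-2.7, 0.1, 11.7]
finger_gap: -0.0
gripper_force: 5.7
```

```bash
python3 v.py w3 3
```

```text
8.8333 [483.   58.6  81.7] [-2.7  0.1 11.7]
  white [94. 25.] 1003 74.0 66.9
8.8833 [483.   58.6  81.7] [-1.8  0.2 11.8]
  white [94. 25.] 1005 74.0 66.9
8.9333 [483.   58.6  81.7] [-3.  -0.1 11.3]
  white [94. 25.] 1004 74.0 66.9
```

The rotor is stopped under about 12 N. I'll lift straight up and look for the boss.

Call:
arm_command --grip '[-1,-1,-1,-1,-1,-1,-1,-1,-1,-1]' --pt "0 0 0.05" --pt "0 0 0.1" --pt "0 0 0.4" --pt "-0.3 0 0.7" --pt "-0.3 0 0.7" --pt "0 0 0" --pt "0 0 0" --pt "0 0 0" --pt "0 0 0" --pt "0 0 0" --spin '[0,0,0,0,0,0,0,0,0,0]'

```text
time_s: 9.82
tcp_pos: [458.2, 58.3, 157.2]
ee_rot: [3.141, 0.001, -0.002]
force: [0.5, -0.1, 0.5]
finger_gap: 0.003
gripper_force: 0.0
```

```bash
python3 v.py w4 3
```

```text
9.8167 [458.2  58.3 157.2] [ 0.5 -0.1  0.5]
  white [147.   9.] 420 74.3 68.6
  white [185.  23.] 1176 49.9 67.6
9.8667 [458.2  58.3 157.2] [-0.4  0.5 -0.6]
  white [147.   9.] 415 74.4 68.6
  white [185.  23.] 1175 49.9 67.6
9.9167 [458.2  58.3 157.3] [ 0.1 -0.1 -0.3]
  white [148.   9.] 416 74.4 68.6
  white [185.  23.] 1178 49.9 67.6
```

View pics/w4_2.png

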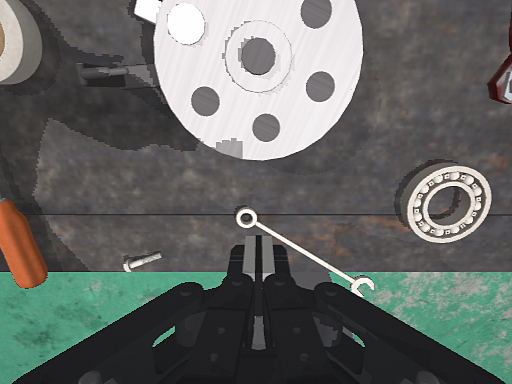

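The rotor is still, with its boss at about (185,23) px (67.6°) and the lug tip upper left at (147,9). The pointer is at about (85–155,73). I'll go above the boss and work out the pointer angle in the wrist frame.

Run:
```python
from h import *
p=cv2.imread("pics/w4_2.png")[:,:,::-1]
A=np.array([560.5,58.8])
g=p.astype(int).min(-1)
for u in range(78,158,6): print(u,list(g[58:88,u]))
for uv in((84,73),(110,72.5),(150,73)):
    q=ray("wrist",uv,70)[:2]-A;print(uv,np.hypot(*q).round(1),np.degrees(np.arctan2(q[1],q[0])).round(1))
cs=[]
for c,st in blobs(p,0,130,300,2500):
    if c[1]<140 and c[0]>170: w=ray("wrist",c,82);cs.append(w[:2]);print(c.round(1),w.round(1))
cs=[c for c in cs if np.hypot(*(c-A))>30]
```

```text
78 [np.int64(59), np.int64(58), np.int64(58), np.int64(58), np.int64(48), np.int64(107), np.int64(68), np.int64(75), np.int64(75), np.int64(76), np.int64(75), np.int64(75), np.int64(74), np.int64(73), np.int64(73), np.int64(73), np.int64(72), np.int64(66), np.int64(66), np.int64(61), np.int64(61), np.int64(61), np.int64(58), np.int64(59), np.int64(57), np.int64(56), np.int64(55), np.int64(54), np.int64(51), np.int64(51)]
84 [np.int64(56), np.int64(58), np.int64(58), np.int64(59), np.int64(60), np.int64(45), np.int64(37), np.int64(34), np.int64(37), np.int64(37), np.int64(55), np.int64(74), np.int64(75), np.int64(79), np.int64(85), np.int64(76), np.int64(71), np.int64(68), np.int64(64), np.int64(54), np.int64(47), np.int64(55), np.int64(68), np.int64(67), np.int64(72), np.int64(74), np.int64(59), np.int64(50), np.int64(46), np.int64(61)]
90 [np.int64(57), np.int64(56), np.int64(56), np.int64(56), np.int64(58), np.int64(61), np.int64(41), np.int64(39), np.int64(33), np.int64(38), np.int64(74), np.int64(74), np.int64(77), np.int64(81), np.int64(81), np.int64(76), np.int64(70), np.int64(
[... 4452 characters left out ...]
np.int64(69), np.int64(38)]
156 [np.int64(232), np.int64(231), np.int64(230), np.int64(232), np.int64(231), np.int64(232), np.int64(236), np.int64(238), np.int64(240), np.int64(244), np.int64(197), np.int64(186), np.int64(150), np.int64(137), np.int64(100), np.int64(90), np.int64(74), np.int64(63), np.int64(65), np.int64(68), np.int64(70), np.int64(73), np.int64(76), np.int64(75), np.int64(74), np.int64(74), np.int64(77), np.int64(61), np.int64(45), np.int64(38)]
(84, 73) 124.8 94.4
(110, 72.5) 106.2 95.0
(150, 73) 77.8 97.1
[315.5  12.4] [586.4  22.1  82. ]
[257.6  55.9] [560.9  59.1  82. ]
[319.8  86.3] [541.8  16.5  82. ]
[204.8 100.9] [532.2  95.9  82. ]
[265.7 127.4] [514.   53.3  82. ]
```

Call:
arm_command --grip '[-1,-1,-1,-1,-1,-1,-1,-1,-1,-1]' --pt "0.5 0.2 0" --pt "0.5 0.2 0" --pt "0.5 0.2 0" --pt "0.5 0.2 0" --pt "0.5 0.2 0" --pt "0.5 0.16 0" --pt "0 0 -0.5" --pt "0 0 -0.5" --pt "0 0 -0.35" --pt "0 0 0" --spin '[0,0,0,0,0,0,0,0,0,0]'

```text
time_s: 10.8
tcp_pos: [576.0, 104.2, 100.6]
ee_rot: [3.14, 0.002, -0.01]
force: [-1.1, 0.1, -0.4]
finger_gap: 0.003
gripper_force: 0.0
```

Run:
```python
from h import *
s=sense();print(s["tcp_pos"],s["force"])
p,d=capture("side");q,_=capture("wrist");cv2.imwrite("pics/s5.png",p[:,:,::-1])
cv2.imwrite("pics/m5.png",np.hstack([cv2.resize(p[90:250,180:330],(400,426),interpolation=cv2.INTER_CUBIC),cv2.resize(q,(400,426))])[:,:,::-1])
```

```text
[576.0295146  104.23429435 100.63819098] [-1.10305895  0.10539143 -0.39610382]
```

View pics/m5.png

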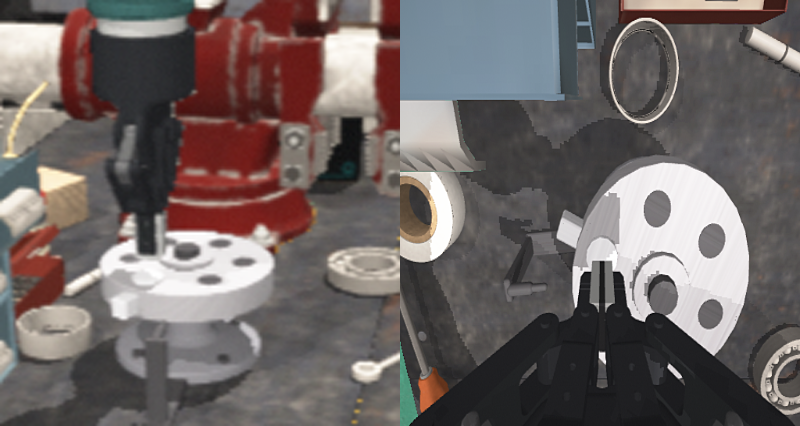

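The side view shows the fingertip just above the boss. The wrist view shows the lug short of the pointer, so about 27° more counter-clockwise is needed. Next I press down on the boss.

Call:
arm_command --grip '[-1,-1,-1,-1,-1,-1,-1,-1,-1,-1]' --pt "0.02 0 -0.2" --pt "0 0 -0.1" --pt "0 0 -0.05" --pt "0 0 -0.03" --pt "0 0 -0.02" --pt "0 0 -0.02" --pt "0 0 0" --pt "0 0 0" --pt "0 0 0" --pt "0 0 0" --spin '[0,0,0,0,0,0,0,0,0,0]'

```text
time_s: 11.73
tcp_pos: [579.3, 104.8, 87.4]
ee_rot: [3.142, 0.001, 0.0]
force: [0.1, -0.6, -0.4]
finger_gap: -0.001
gripper_force: 0.0
```

Call:
arm_command --grip '[-1,-1,-1,-1,-1,-1,-1,-1,-1,-1]' --pt "0 0 -0.02" --pt "0 0 -0.02" --pt "0 0 -0.02" --pt "0 0 -0.01" --pt "0 0 -0.01" --pt "0 0 0" --pt "0 0 0" --pt "0 0 0" --pt "0 0 0" --pt "0 0 0" --spin '[0,0,0,0,0,0,0,0,0,0]'

```text
time_s: 12.57
tcp_pos: [580.2, 104.5, 85.6]
ee_rot: [3.141, 0.0, 0.004]
force: [-1.4, -1.6, 10.9]
finger_gap: -0.001
gripper_force: 5.1
```

Call:
arm_command --grip '[-1,-1,-1,-1,-1,-1,-1,-1,-1,-1]' --pt "-0.07 0.029 0" --pt "-0.07 0.025 0" --pt "-0.07 0.02 0" --pt "-0.07 0.017 0" --pt "-0.072 0.012 0" --pt "-0.072 0.008 0" --pt "-0.073 0.004 0" --pt "-0.074 0 0" --pt "0 0 0" --pt "0 0 0" --spin '[0,0,0,0,0,0,0,0,0,0]'

```text
time_s: 13.4
tcp_pos: [557.9, 109.6, 85.6]
ee_rot: [-3.141, -0.001, -0.005]
force: [0.1, -0.8, 9.1]
finger_gap: -0.001
gripper_force: 4.6
```

```bash
cat > look.py <<'E'
from h import *
import sys
n=sys.argv[1]
s=sense();print(s["tcp_pos"].round(1),s["force"].round(1))
p,d=capture("side");q,e=capture("wrist");t,f=capture("top")
for k,i in dict(s=p,w=q,t=t).items(): cv2.imwrite(f"pics/{k}{n}.png",i[:,:,::-1])
I=cv2.INTER_CUBIC
cv2.imwrite(f"pics/m{n}.png",np.hstack([cv2.resize(p[160:250,195:305],(360,295),interpolation=I),cv2.resize(q[120:300,60:280],(440,360),interpolation=I)[:295]])[:,:,::-1])
E
python3 look.py 6
```

```text
[557.9 109.6  85.6] [ 0.1 -0.8  9.1]
```

View pics/m6.png

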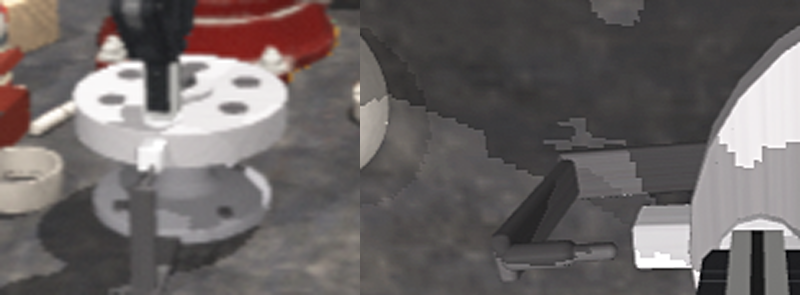

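In the side view the lug at (151,155) sits nearly over the pointer at (147,183). In the wrist view the lug is at (662,237) and the pointer tip at (612,251). I'll compute the remaining angle from this view.

Run:
```python
from h import *
p=cv2.imread("pics/w6.png")[:,:,::-1];g=p.astype(int).min(-1)
print("rows from 218")
for u in (198,202,206,210,214,218,222): print(u,g[218:262,u].tolist())
for u in (150,160,170,178,182,186,190): print(u,g[232:256,u].tolist())
A=np.array([560.5,58.8])
def pa(uv,z):
    w=ray("wrist",uv,z)[:2];q=w-A;return w.round(1),np.hypot(*q).round(1),np.degrees(np.arctan2(q[1],q[0])).round(2)
print(cam("wrist")[1].round(3))
for uv in((210,240),(210,254)): print(uv,pa(uv,78))
for uv in((186,245),(170,244),(150,243)): print(uv,pa(uv,70))
c=cv2.resize(p[205:270,130:240],None,fx=7,fy=7,interpolation=cv2.INTER_NEAREST);cv2.imwrite("pics/z6.png",c[:,:,::-1])
```

```text
rows from 218
198 [75, 77, 75, 76, 76, 74, 74, 70, 75, 90, 99, 112, 145, 153, 161, 206, 215, 216, 219, 219, 217, 216, 214, 215, 217, 214, 213, 255, 255, 255, 255, 255, 253, 251, 194, 146, 65, 74, 78, 79, 79, 79, 79, 79]
202 [78, 78, 72, 70, 62, 183, 146, 146, 147, 145, 151, 153, 153, 144, 169, 211, 212, 215, 219, 218, 218, 218, 218, 218, 218, 215, 217, 218, 219, 214, 210, 255, 255, 255, 255, 255, 97, 61, 73, 77, 79, 80, 80, 81]
206 [52, 88, 83, 79, 92, 152, 144, 146, 145, 146, 151, 154, 153, 141, 173, 213, 212, 215, 220, 218, 218, 218, 218, 218, 217, 215, 215, 217, 214, 210, 207, 255, 255, 255, 255, 255, 41, 66, 76, 77, 79, 79, 80, 82]
210 [62, 61, 61, 55, 76, 154, 146, 147, 145, 146, 153, 152, 149, 142, 176, 216, 212, 216, 219, 218, 218, 218, 219, 217, 217, 216, 215, 214, 210, 255, 255, 254, 254, 255, 255, 255, 42, 66, 72, 71, 71, 75, 77, 80]
214 [67, 65, 63, 57, 103, 150, 145, 148, 145, 147, 153, 154, 149, 143, 182, 216, 211, 215, 219, 219, 217, 217, 218, 218, 216, 214, 215, 216, 214, 255, 255, 255, 255, 255, 255, 255, 41, 67, 72, 71, 71, 73, 75, 79]
218 [62, 63, 58, 52, 99, 151, 1
[... 853 characters left out ...]
8, 61, 83, 100, 116, 115, 114, 108, 89, 82, 86, 85, 81, 79, 78]
186 [83, 82, 80, 79, 78, 79, 77, 77, 76, 49, 53, 77, 93, 101, 103, 99, 94, 54, 81, 84, 84, 82, 82, 83]
190 [83, 80, 78, 78, 79, 73, 73, 73, 73, 73, 73, 75, 79, 74, 74, 75, 76, 80, 83, 86, 86, 83, 83, 80]
[[-0.    -1.    -0.001]
 [-0.95  -0.     0.312]
 [-0.312  0.001 -0.95 ]]
(210, 240) (array([559.5, 136.8]), np.float64(78.0), np.float64(90.7))
(210, 254) (array([550.7, 137.3]), np.float64(79.1), np.float64(97.11))
(186, 245) (array([552.1, 152.6]), np.float64(94.2), np.float64(95.12))
(170, 244) (array([552.7, 162. ]), np.float64(103.5), np.float64(94.3))
(150, 243) (array([553.4, 173.8]), np.float64(115.2), np.float64(93.53))
```

View pics/z6.png

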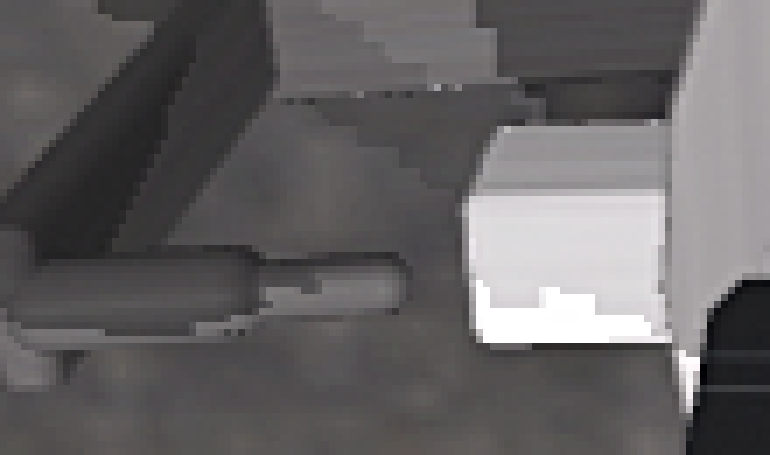

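Run:
```python
from h import *
A=np.array([560.5,58.8])
for uv,z in(((198,232.1),78),((198,254.1),78),((198,243.1),78),((222,243.1),78),((186,246),70),((178,246.2),70),((150,246.6),70)):
    for B in(A,A-[1.5,.3]):
        w=ray("wrist",uv,z)[:2];q=w-B;print(uv,w.round(1),np.hypot(*q).round(1),np.degrees(np.arctan2(q[1],q[0])).round(2))
# bores/hub now in wrist image for the centre
p=cv2.imread("pics/w6.png")[:,:,::-1]
for c,st in blobs(p,0,130,200,2500):
    w=ray("wrist",c,82)
    if np.hypot(*(w[:2]-A))<62: print("bore",c.round(1),st[2:],w.round(1),np.hypot(*(w[:2]-A)).round(1),np.degrees(np.arctan2(*(w[:2]-A)[::-1])).round(1))
```

```text
(198, 232.1) [564.4 143.2] 84.5 87.35
(198, 232.1) [564.4 143.2] 84.9 86.34
(198, 254.1) [550.6 144.1] 85.9 96.6
(198, 254.1) [550.6 144.1] 86.0 95.58
(198, 243.1) [557.6 143.6] 84.9 91.95
(198, 243.1) [557.6 143.6] 85.2 90.93
(222, 243.1) [557.6 130.2] 71.4 92.31
(222, 243.1) [557.6 130.2] 71.7 91.1
(186, 246) [551.4 152.7] 94.3 95.52
(186, 246) [551.4 152.7] 94.5 94.6
(178, 246.2) [551.3 157.4] 99.1 95.34
(178, 246.2) [551.3 157.4] 99.2 94.46
(150, 246.6) [551. 174.] 115.6 94.7
(150, 246.6) [551. 174.] 115.8 93.95
bore [403.3 171.5] [  40   38 1176] [600.1  36.8  82. ] 45.3 -29.0
bore [311.5 173.9] [  39   38 1149] [598.8  83.   82. ] 45.3 32.2
bore [335.1 221.3] [ 65  52 285] [572.7  69.   82. ] 15.9 39.9
bore [436.9 241.5] [ 37  33 941] [560.8  12.6  82. ] 46.2 -89.6
bore [356.5 251.3] [  46   43 1492] [554.7  55.8  82. ] 6.5 -152.3
```

Lug is at about 91.4° and the pointer about 94.2°, so it needs another 2.8° (about 2.5 mm towards -x).

Call:
arm_command --grip '[-1,-1,-1,-1,-1,-1,-1,-1,-1,-1]' --pt "-0.02 0 0" --pt "-0.02 -0.001 0" --pt "-0.02 -0.001 0" --pt "0 0 0" --pt "0 0 0" --pt "0 0 0" --pt "0 0 0" --pt "0 0 0" --pt "0 0 0" --pt "0 0 0" --spin '[0,0,0,0,0,0,0,0,0,0]'

```text
time_s: 14.38
tcp_pos: [555.9, 109.5, 85.6]
ee_rot: [-3.141, -0.001, -0.006]
force: [0.7, -0.2, 8.1]
finger_gap: 0.003
gripper_force: 4.4
```

```bash
python3 look.py 7
cat > meas.py <<'E'
from h import *
import sys
p=cv2.imread(f"pics/w{sys.argv[1]}.png")[:,:,::-1];g=p.astype(int).min(-1)
A=np.array([559.5,58.8]);B=[]
for c,st in blobs(p,0,130,900,1300):
    w=ray("wrist",c,82)[:2]
    if 38<np.hypot(*(w-A))<56: B.append(w)
B=sorted(B,key=lambda w:np.arctan2(*(w-A)[::-1]));C=B[0]+B[2]-B[1]
an=lambda w:np.degrees(np.arctan2(*(w-C)[::-1])).round(2)
print("C",C.round(1),"bores",[an(b) for b in B],"boss dir",[an(b)+k for b,k in zip(B,(180,120,60))])
m=np.uint8((g>205));m[:,:190]=0;m[:,226:]=0;m[:215]=0
for u in range(201,220,3):
    r=np.nonzero(m[:262,u])[0];a,b=r.min()-.5,r.max()+.5
    print("lug",u,a,b,an(ray("wrist",(u,(a+b)/2),78)[:2]))
for u in range(150,190,5): print("ptr",u,g[234:258,u].tolist())
c=cv2.resize(p[205:270,130:240],None,fx=7,fy=7,interpolation=cv2.INTER_NEAREST)
s=cv2.imread(f"pics/s{sys.argv[1]}.png")[170:250,205:275];s=cv2.resize(s,None,fx=5,fy=5,interpolation=cv2.INTER_CUBIC)
c=c[:,:440,::-1];cv2.imwrite(f"pics/z{sys.argv[1]}.png",np.hstack([c,cv2.resize(s,(350,455))]))
E
python3 meas.py 7
```

```text
[555.9 109.5  85.6] [ 0.7 -0.2  8.1]
C [559.6  58.8] bores [np.float64(-86.2), np.float64(-26.24), np.float64(33.85)] boss dir [np.float64(93.8), np.float64(93.76), np.float64(93.85)]
lug 201 234.5 255.5 93.55
lug 204 234.5 255.5 93.63
lug 207 234.5 255.5 93.7
lug 210 234.5 254.5 93.55
lug 213 223.5 254.5 91.07
lug 216 233.5 254.5 93.47
lug 219 233.5 254.5 93.55
ptr 150 [55, 55, 56, 47, 49, 61, 66, 70, 72, 77, 83, 86, 80, 75, 71, 69, 57, 83, 81, 79, 82, 84, 86, 84]
ptr 155 [72, 74, 77, 54, 53, 63, 69, 71, 75, 78, 85, 83, 78, 76, 72, 68, 53, 75, 78, 76, 75, 76, 76, 78]
ptr 160 [78, 79, 83, 49, 58, 66, 70, 73, 75, 81, 86, 80, 76, 73, 70, 60, 93, 76, 72, 72, 73, 75, 78, 77]
ptr 165 [78, 80, 81, 73, 40, 47, 52, 59, 62, 66, 65, 62, 59, 53, 45, 84, 78, 76, 73, 72, 74, 75, 78, 77]
ptr 170 [84, 85, 83, 83, 83, 48, 63, 72, 81, 89, 77, 69, 113, 80, 83, 85, 83, 79, 77, 75, 75, 75, 75, 77]
ptr 175 [89, 90, 86, 84, 64, 54, 68, 76, 82, 82, 125, 80, 72, 77, 92, 94, 90, 88, 88, 86, 86, 84, 84, 86]
ptr 180 [86, 82, 80, 79, 47, 59, 83, 100, 115, 116, 114, 108, 95, 85, 87, 90, 87, 86, 84, 81, 81, 81, 81, 79]
ptr 185 [79, 80, 78, 80, 49, 55, 86, 99, 106, 112, 107, 104, 70, 77, 79, 84, 82, 81, 82, 81, 80, 79, 79, 79]
```

View pics/z7.png

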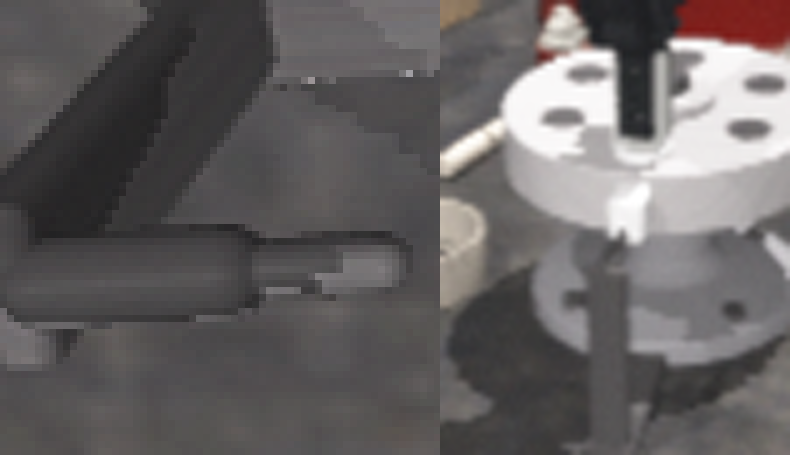

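Run:
```python
from h import *
C=np.array([559.6,58.8])
for uv in((184,242.4),(178,242.5),(160,243.5),(145,244)):
    q=ray("wrist",uv,70)[:2]-C;print(uv,np.hypot(*q).round(1),np.degrees(np.arctan2(q[1],q[0])).round(2))
# top view initial with axis consistent: pointer vs axis
t=np.load("pics/top0.npz")["p"].astype(int).min(-1)
print(t[182:196,205:228])
```

```text
(184, 242.4) 95.1 94.71
(178, 242.5) 98.7 94.58
(160, 243.5) 109.4 94.48
(145, 244) 118.3 94.31
[[ 84  80  82  83  81  81  80  80  81  83  82  82  81  84  84  61  60  59
   59  59  61  59  58]
 [ 83  82  80  79  79  80  78  78  78  84  85  84  81  80  81  62  55  57
   58  58  62  62  59]
 [ 61  60  78  79  64  57  59  58  79  84  86  85  81  81  80  82  60  57
   59  59  61  62  62]
 [ 60  57  60  94  92  65  60  59  81  84  85  84  82  81  81  80  61  58
   60  58  62  64  65]
 [ 59  58  68 102 100  66  56  66  75  77  78  80  95  67  71  79  74  79
   82  56  62  64  67]
 [ 60  57  55  98  90  95  98  98 100 102 103 102 104  97 107 107 108 105
  105  79  75  77  74]
 [ 57  58  45  88  98 108 106 105 104 101 102 100  78  89  95  89  87  75
   69  73  74  75  74]
 [ 60  63  52  99  89  90  89  89  86  86  82  82  83  84 102 106 105 105
   78  72  73  72  73]
 [ 62  63  54  92 105  70  50  57  77  93 102 103 104 105 105 105 105 104
   78  74  75  74  75]
 [ 62  61  61  85  99  73  55  61  92  92  92  93 103 104 104 105 105 105
   80  76  74  75  75]
 [ 62  62  61  51  47  53  53  53  90  93  95  95 103 105 105 107 106 107
  106  78  76  75  74]
 [ 85  64  62  60  54  51  55  52  93  97  96  97  96 104 105 105 104 105
  106  78  76  74  73]
 [ 82  83  80  64  60  50  53  58  92  95  96  97  95  94  95 104 104 103
  102  99  72  68  66]
 [ 76  80  78  77  80  82  73  71  91  91  95  92  92  88  88  75  71  71
   61  54  46  43  52]]
```

Call:
arm_command --grip '[-1,-1,-1,-1,-1,-1,-1,-1,-1,-1]' --pt "-0.014 0 0" --pt "0 0 0" --pt "0 0 0" --pt "0 0 0" --pt "0 0 0" --pt "0 0 0" --pt "0 0 0" --pt "0 0 0" --pt "0 0 0" --pt "0 0 0" --spin '[0,0,0,0,0,0,0,0,0,0]'

```text
time_s: 15.37
tcp_pos: [555.4, 109.5, 85.6]
ee_rot: [-3.141, -0.001, -0.007]
force: [1.8, -0.7, 8.7]
finger_gap: -0.001
gripper_force: 4.3
```

```bash
python3 look.py 8; python3 meas.py 8 | grep -v ptr
python3 - <<'E'
from h import *
# tip position relative to boss centre
s=sense();C=np.array([559.6,58.8]);b=C+50*np.array([np.cos(np.radians(94.2)),np.sin(np.radians(94.2))]);print("boss",b.round(1),s["tcp_pos"].round(1),s["force"].round(1),s["time_s"])
E
```

```text
[555.4 109.5  85.6] [ 1.8 -0.7  8.7]
C [559.4  58.8] bores [np.float64(-85.62), np.float64(-25.67), np.float64(34.28)] boss dir [np.float64(94.38), np.float64(94.33), np.float64(94.28)]
lug 201 235.5 255.5 94.02
lug 204 224.5 255.5 91.7
lug 207 234.5 255.5 93.97
lug 210 234.5 255.5 94.05
lug 213 234.5 255.5 94.14
lug 216 234.5 254.5 93.99
lug 219 234.5 254.5 94.09
boss [555.9 108.7] [555.4 109.5  85.6] [ 0.7 -0.6  8.2] 15.5167
```

The lug is at 94.0–94.3° against a pointer at about 94.2±0.3°. The rotor is still, and the tip is within about 1 mm of the boss centre, pressing with about 8 N. Handing in.

```bash
python3 -c "
from plant import *
print(sign_off())"
```

```text
the job is handed in; nothing more can be done
None
```

Done and handed in: after the flick the rotor ran untouched for about 4 s at roughly 0.5–0.6 turn/s, then I braked it with a fingertip. It now stands still with its lug within about half a degree of the pointer by camera, the fingertip pressing on the mark with about 8 N.

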